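Lock a filter cartridge into a desk air cleaner

TASK

Fit the grey filter cartridge into the well of the desk air cleaner: gently feel for the position where its two lugs drop into the collar's entry slots, push it down against the spring, turn it clockwise (seen from above) about a quarter turn to the stop, and let the spring lift it into its locked notches, then let go. Use no more force than the spring needs, and leave the staple box, glue stick and eraser where they are.

Things in the scene. Friction and masses are not known exactly. Their poses are not given: they have to be found in the camera images.
- cartridge: Grey filter cartridge, loose, about 0.22 kg, upright; origin: centre of its underside, z up its axis. Round body 52 mm diameter, 60 mm tall, 4 mm chamfer at the bottom rim. Two like lugs along its +x and -x reach 33 mm from the axis, each 9 mm wide, 7 mm high, 20 to 27 mm above the underside. Half a turn makes no difference.
- cartridge_grip (a point): Middle of the cartridge's grip bar, on its axis 78 mm above the underside. The bar is straight, 46 mm long along the cartridge's x (in line with the lugs), 14 mm thick along its y, from 60 to 91 mm above the underside.
- cleaner: White round desk air cleaner, fixed, 124 mm diameter, 66 mm high; origin: centre of its underside on the worktop, z up. Heights of the cartridge's underside above this origin: 50 mm with lugs resting on the collar; 44 mm in the slots, touching the spring plate; below 31 mm the lugs are under the flange and it can turn; 26 mm hard bottom; 37 mm locked.
- collar_top (a point): Centre of the well's steel bayonet collar at its flat top, 70 mm above the cleaner's origin; 78 mm outside, 55 mm bore. Two opposite entry slots (lugs have about 3 degrees of play each way); 75 degrees clockwise of them, seen from above, two locked notches ending at a stop. This point's axes are the cleaner's, not the collar's: see the entry point.
- entry_nominal (a point): Where one entry slot would nominally be, 32 mm from the well's axis at the collar's top, 75 degrees counterclockwise of the cleaner's x axis (locked lugs then lie along that x axis). The collar really sits turned from this by an unknown angle of up to 30 degrees either way, slots and notches together, and does not turn in use: find the slots by feel or sight.
- plate_rest (a point): Centre of the spring plate's top when not pressed, 44 mm above the cleaner's origin, on the well's axis (does not move with the plate). The spring pushes up with 4.5 N here, 8 N at 37 mm (locked), 11 N at 31 mm and 13.5 N at the 26 mm bottom.
- staple_box: Pale cardboard staple box, 41 x 74 x 27 mm, loose bystander; origin at the centre of its underside.
- glue_stick: White and dark grey glue stick lying on its side, 28 x 95 x 28 mm, loose bystander; origin at the centre of its underside.
- eraser: White eraser in a grey sleeve, 23 x 52 x 13 mm, loose bystander; origin at the centre of its underside.
Things that resemble listed ones, but are neither listed nor needed, are in the scene too. Several things look just like the cartridge: the one meant starts nearest to the robot's base.

How it is judged (in metres and radians):
On the way:
1. the cartridge is pushed down in the well, lugs in the entry slots, until they are under the flange (z of cartridge in the frame of cleaner below 0.032 m and horizontal distance between cartridge and cleaner below 0.006 m and angle between the x axis of cartridge and the x axis of cleaner, either way round above 0.68 rad), for 0.05 s.
At the end, for the whole second after the job is handed in: The cartridge is at rest and locked: underside 34.5 to 39.5 mm above the cleaner's origin with the spring holding its lugs up in the notches, axis within 5 mm of the cleaner's and 5 degrees of upright, lugs within 0.64 rad of the cleaner's x axis (this covers the collar's unknown angle) (z of cartridge in the frame of cleaner between 0.0345 and 0.0395 m and horizontal distance between cartridge and cleaner below 0.005 m and angle between the x axis of cartridge and the x axis of cleaner, either way round below 0.64 rad and angle between cartridge's own z axis and vertical below 0.09 rad and contact force between cartridge and cleaner above 3 N and linear speed of cartridge below 0.01 m/s); the robot touches nothing.
It fails at once if the cartridge is pressed or twisted against the cleaner with more than 45 N (contact force between cartridge and cleaner above 45 N).
It fails at once if the staple box is moved more than 30 mm (distance of staple_box from where it was at the start of the episode above 0.03 m).
It fails at once if the glue stick is moved more than 30 mm (distance of glue_stick from where it was at the start of the episode above 0.03 m).
It fails at once if the eraser is moved more than 30 mm (distance of eraser from where it was at the start of the episode above 0.03 m).
It also fails if it takes over 64 s, if anything falls off the work surface, if the arm or the gripper's body presses on something with over 40 N, if the wrist force passes 120 N, or if a joint passes its speed limit or range.

ROBOT

A 6-joint arm with a two-finger parallel gripper is mounted at the origin on a cart in front of the work surface, level with it; the furniture and walls round the work are solid. World frame = base frame: x ahead of the robot, y to its left, z up, the work surface at z = 0. Lengths are in mm, angles in rad, forces in N, time in s.
With the tool pointing down it reaches from about 400 to 925 mm from the base axis. Payload 12.5 kg.
Tool frame: the origin (TCP) lies midway between the tips of the shut fingers; the grasp point (between the pads) lies 19 mm behind it; x points along the fingers, y is the direction in which the jaws open and shut, and the axes are right-handed (so a half turn about x gives the same grasp; the last joint's range is limited). The gripper opens to 95 mm and grips with 3 to 60 N. Pads are 20 mm wide; open, the fingers measure 119 mm over their backs; the gripper's body (75 mm by 180 mm) begins 59 mm behind the grasp point.
Start: joints at [1.022, 0.491, 1.559, -0, 1.092, -0.106], TCP at [267.781, 564.748, 214.661] pointing down, gripper open.
Joint ranges: [-3.1, 3.1], [-0.84, 2.19], [0.05, 2.79], [-1.13, 4.28], [0.06, 2.93], [-2.69, 2.69]. Speed limits (rad/s): [2.22, 2.22, 2.79, 3.14, 3.14, 3.14].

INTERFACE

Orientations are given as a unit quaternion [x, y, z, w].
In Python, from plant import bot gives the robot as it stands.
- The arm moves only by the tool send_rows, never from a script. Its argument "plan" is a list of rows, each a list of 7 numbers: the opening, from -1 (shut) to 1 (fully open), then the shift along the tool's x, y, z in cm, then the turn, a rotation vector about the tool's x, y, z in rad. In form: [[gripper, x, y, z, wx, wy, wz], ...]. A call has 1 to 20 rows; each row is the pose to reach, as a shift and turn from the pose commanded when the call began, along the tool's axes at that moment; what a row does not reach only later rows make up. A row lasts 1/10 s, in which the tool goes at most 50 mm and 8.59 degrees, less where a joint would pass 70% of its speed; a pose out of reach is approached as far as the arm can. A call with a gripper value outside its range is refused whole. The fingers move at their own pace and stop on an object; the grip force is fixed at half the most. Time passes only in rows, so rows that repeat a pose let the fingers close. It gives the time, the measured TCP pose, the force and the opening at its end, in the units of the state.
- bot.state(): the state, without advancing time (a new reading comes with each control period).
- bot.get_image(name): name is "scene" or "top" or "wrist"; returns the picture (400x640x3 uint8, red, green, blue); there is no depth.
- bot.camera_model(name): a dict with "mtx" (3x3 intrinsics, pixels), "view" (4x4, takes a point from world to camera coordinates); the wrist camera has in their place "hand_eye" (4x4, takes a point from camera to tool coordinates, whose origin is the TCP and whose axes are the tool frame's). Camera axes: x right, y down, z forward; pixel columns grow to the right and rows downward; lengths in mm; the calibration is good to about 2 mm. The wrist camera is an equidistant fisheye: a pixel r from the principal point sees the ray r / f radians off the axis. A picture is of the moment at which its call begins: read the wrist's pose just before it. camera_model takes no time and is no camera call.
- bot.sign_off(): hands the job in, once; it reports no verdict.
The state is a dict: "t": time; "joint_pos": joint angles; "joint_vel": joint speeds; "joint_efforts": joint torques, N m; "eef_pos": TCP position; "ee_rot": TCP orientation; "contact_force": force on the tool from outside, world axes, zero at the start; "moment": the same for the moment, N m; "grip_width": opening from 0.0 (shut) to 1.0 (fully open).
Only numpy, scipy, OpenCV 4.12 (cv2) and the standard library are available. Lean on these libraries where they do the work, as an engineer would, in place of code of your own. Each camera call takes 0.05 s, during which the arm holds its last target.

## Working session

There is one attempt and no reset: what is moved stays moved. The work goes in short steps, Python scripts to look and compute and a tool call to move; the robot and the scene stay as the last step left them, time stands still between calls to the robot, and variables do not carry over. Pictures are saved under pics/ and viewed, and the job is handed in when it is done.

Besides the shell and the picture viewer there is one more tool, called after ">>>" as name(argument=value, ...) on one line, values as JSON. send_rows: Moves the arm, as the interface text tells. Its arguments: {"type":"object","properties":{"plan":{"type":"array"}},"required":["plan"]}

```bash
mkdir -p pics; python3 - <<'E'
from plant import bot
import cv2,numpy as np
np.set_printoptions(suppress=True,precision=4)
s=bot.state();print(s)
for n in ["scene","top","wrist"]:
    im=bot.get_image(n);cv2.imwrite(f"pics/{n}0.png",im[:,:,::-1])
    print(n,{k:np.array(v) for k,v in bot.camera_model(n).items()})
E
```

```text
{'t': 0.0, 'joint_pos': array([ 1.0224,  0.4916,  1.5594,  0.    ,  1.0917, -0.1056]), 'joint_vel': array([-0.0004,  0.0008,  0.0003, -0.0001, -0.0006, -0.0002]), 'joint_efforts': array([ -0.0009, -61.2641, -25.8184,   0.0692,   0.0481,  -0.0001]), 'eef_pos': array([267.6479, 564.5304, 214.062 ]), 'ee_rot': array([ 0.1549,  0.69  , -0.1557,  0.6897]), 'contact_force': array([ 0.9094, -0.319 ,  0.722 ]), 'moment': array([ 0.0131, -0.0152,  0.0227]), 'grip_width': 0.9979215004747145}
scene {'mtx': array([[363.3618,   0.    , 319.1181],
       [  0.    , 363.3618, 192.7175],
       [  0.    ,   0.    ,   1.    ]]), 'view': array([[   0.6122,   -0.7907,    0.0082, -330.3123],
       [  -0.524 ,   -0.4134,   -0.7446,  381.2323],
       [   0.5922,    0.4515,   -0.6674,  578.1329],
       [   0.    ,    0.    ,    0.    ,    1.    ]])}
top {'mtx': array([[379.9086,   0.    , 322.2535],
       [  0.    , 379.9086, 201.6042],
       [  0.    ,   0.    ,   1.    ]]), 'view': array([[ -0.0046,  -1.    ,  -0.0015,  37.2589],
       [ -0.9753,   0.0048,  -0.2209, 555.8166],
       [  0.2209,   0.0005,  -0.9753, 921.215 ],
       [  0.    ,   0.    ,   0.    ,   1.    ]])}
wrist {'mtx': array([[309.7069,   0.    , 319.0929],
       [  0.    , 309.7069, 200.9983],
       [  0.    ,   0.    ,   1.    ]]), 'hand_eye': array([[   0.0002,   -0.2388,    0.9711, -169.4577],
       [   1.    ,   -0.0005,   -0.0004,    0.8482],
       [   0.0006,    0.9711,    0.2388,  -66.2394],
       [   0.    ,    0.    ,    0.    ,    1.    ]])}
```

View pics/scene0.png

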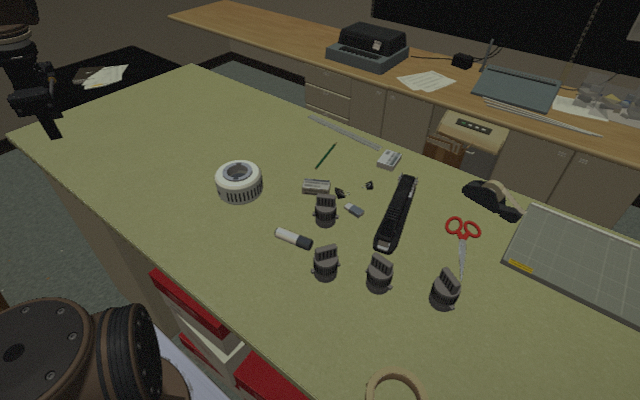

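View pics/top0.png

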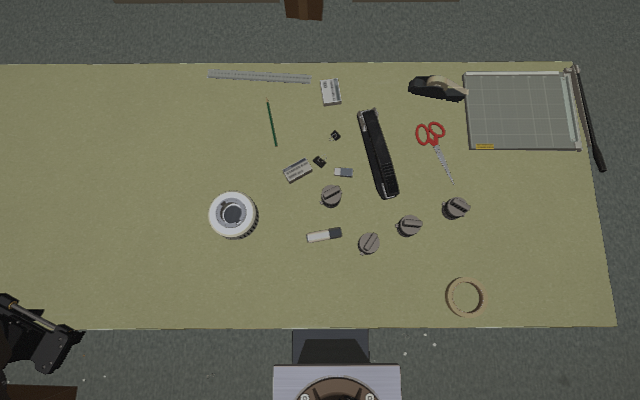

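View pics/wrist0.png

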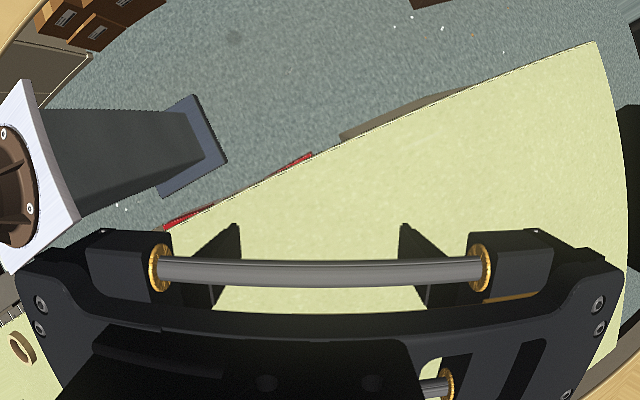

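Cartridge-like things in the top picture: (331,196), (369,243), (410,226), (457,208). I'll compute the distance of each from the base.

```bash
cat > h.py <<'E'
import numpy as np,cv2
from plant import bot
from scipy.spatial.transform import Rotation as R
np.set_printoptions(suppress=True,precision=3)
def pix2w(n,uv,z):
    m=bot.camera_model(n);K=np.array(m["mtx"]);V=np.array(m["view"])
    d=V[:3,:3].T@np.linalg.inv(K)@[uv[0],uv[1],1];c=-V[:3,:3].T@V[:3,3]
    return c+d*(z-c[2])/d[2]
def w2pix(n,p):
    m=bot.camera_model(n);K=np.array(m["mtx"]);V=np.array(m["view"])
    q=V[:3,:3]@np.asarray(p,float)+V[:3,3];q=K@q;return q[:2]/q[2]
def toolmat(s):
    return R.from_quat(s["ee_rot"]).as_matrix(),np.array(s["eef_pos"])
def wrist_rays(s,uv):
    m=bot.camera_model("wrist");K=np.array(m["mtx"]);H=np.array(m["hand_eye"])
    d=(np.array(uv,float)-K[:2,2]);r=np.linalg.norm(d);th=r/K[0,0]
    v=np.array([*(np.sin(th)*d/r),np.cos(th)]);Rm,t=toolmat(s)
    return Rm@(H[:3,:3]@v), Rm@H[:3,3]+t
def wpix2w(s,uv,z):
    v,c=wrist_rays(s,uv);return c+v*(z-c[2])/v[2]
def w2wpix(s,p):
    m=bot.camera_model("wrist");K=np.array(m["mtx"]);H=np.array(m["hand_eye"]);Rm,t=toolmat(s)
    q=H[:3,:3].T@(Rm.T@(np.asarray(p,float)-t)-H[:3,3])
    th=np.arctan2(np.hypot(q[0],q[1]),q[2]);return K[:2,2]+K[0,0]*th*q[:2]/np.hypot(q[0],q[1])
E
python3 - <<'E'
from h import *
for uv in [(331,194),(369,241),(410,224),(457,206)]:
    p=pix2w("top",uv,91);print(uv,p,np.hypot(p[0],p[1]))
print(pix2w("top",(233,213),70))
im=cv2.imread("pics/top0.png")
a=cv2.resize(im[215:265,330:390],None,fx=10,fy=10,interpolation=cv2.INTER_CUBIC)
cv2.imwrite("pics/c1.png",a)
a=cv2.resize(im[180:250,195:275],None,fx=8,fy=8,interpolation=cv2.INTER_CUBIC)
cv2.imwrite("pics/c2.png",a)
im=cv2.imread("pics/scene0.png")
a=cv2.resize(im[235:310,300:400],None,fx=8,fy=8,interpolation=cv2.INTER_CUBIC)
cv2.imwrite("pics/c3.png",a)
E
```

```text
(331, 194) [569.019  12.456  91.   ] 569.1550660237725
(369, 241) [449.823 -79.596  91.   ] 456.81116989384134
(410, 224) [ 491.516 -182.467   91.   ] 524.2924360308448
(457, 206) [ 536.521 -302.593   91.   ] 615.968916555948
[525.533 262.445  70.   ]
```

View pics/c1.png

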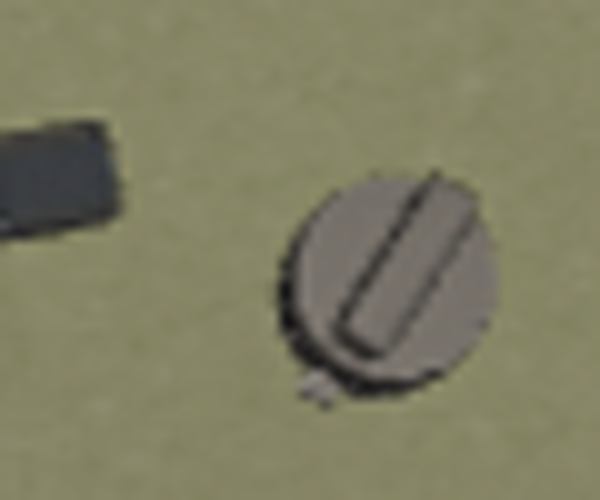

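View pics/c2.png

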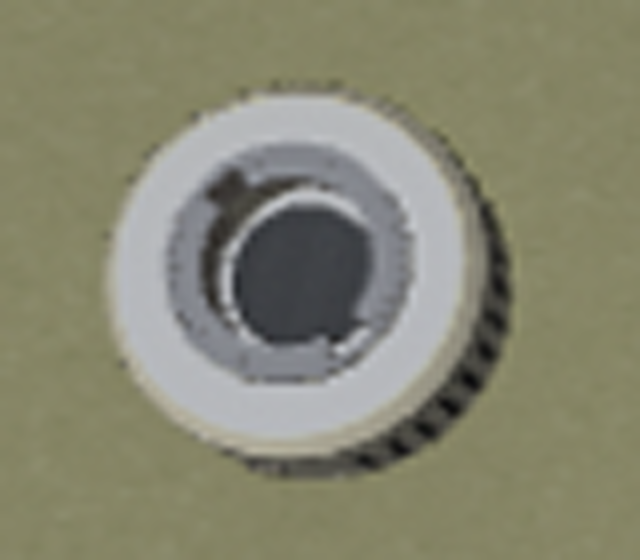

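View pics/c3.png

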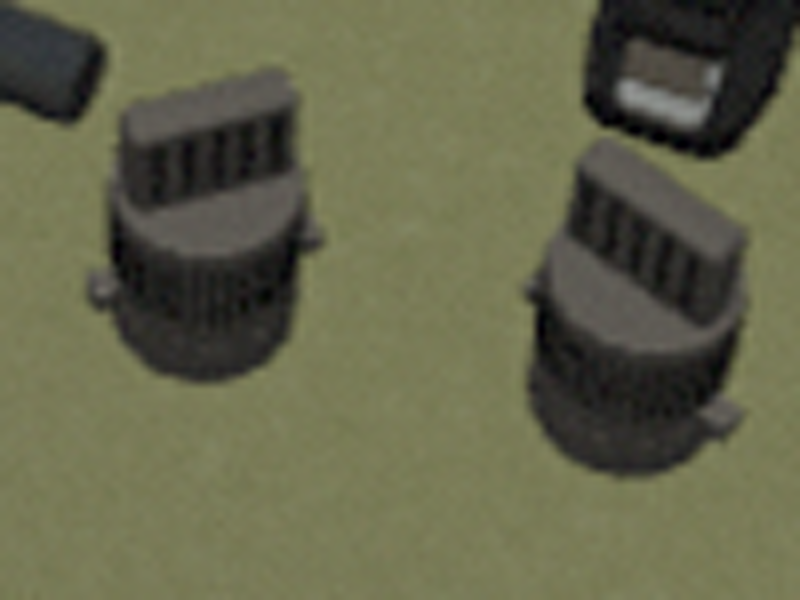

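Top view: the target is at (369,241), 457 mm from base, nearest of the four. The crop shows its bar running lower-left to upper-right with one lug at about (362,253). The cleaner's slots are visible at about (223.8,203.8) and (238.8,222.5).

```bash
python3 - <<'E'
from h import *
s=bot.state();Rm,t=toolmat(s);print(Rm,t)
f=lambda x,y,x0,y0,k:((x+.5)/k-.5+x0,(y+.5)/k-.5+y0)
P=[pix2w("top",f(x,y,330,215,10),91)[:2] for x,y in[(437,175),(478,212),(383,355),(338,328)]]
P=np.array(P);print(P,P.mean(0))
d=(P[0]+P[1]-P[2]-P[3])/2;print("bar",np.linalg.norm(d),np.degrees(np.arctan2(d[1],d[0])))
w=[pix2w("top",f(x,y,195,180,8),66)[:2] for x,y in[(232,188),(352,338)]]
c=pix2w("top",f(291,262,195,180,8),70)
print(w,np.mean(w,0),c);d=w[0]-w[1];print(np.linalg.norm(d),np.degrees(np.arctan2(d[1],d[0])))
g=np.degrees(np.arctan2(Rm[1,1],Rm[0,1]));print("jaw yaw",g)
E
```

```text
[[-0.     0.428  0.904]
 [-0.001  0.904 -0.428]
 [-1.    -0.001 -0.   ]] [267.702 564.577 214.23 ]
[[ 471.877  -90.775]
 [ 462.663 -100.546]
 [ 427.719  -76.089]
 [ 434.345  -65.298]] [449.151 -83.177]
bar 44.00591128557122 -34.56591631717054
[array([552.525, 288.97 ]), array([503.371, 248.141])] [527.948 268.555] [527.346 267.795  70.   ]
63.898687938942864 39.71443124811129
jaw yaw 64.62820691007434
```

>>> send_rows(plan=[[1,-0.4,-3.5,8,0.04,0,0],[1,-0.8,-5.2,12,0.08,0,0],[1,-1.2,-7,16,0.12,0,0],[1,-1.6,-8.7,20,0.16,0,0],[1,-1.6,-10.5,24,0.16,0,0],[1,-1.6,-12.2,28,0.16,0,0],[1,-1.6,-14,32,0.16,0,0],[1,-1.6,-15.7,36.1,0.16,0,0],[1,-1.6,-15.7,36.1,0.16,0,0],[1,-1.6,-15.7,36.1,0.16,0,0],[1,-1.6,-15.7,36.1,0.16,0,0],[1,-1.6,-15.7,36.1,0.16,0,0],[1,-1.6,-15.7,36.1,0.16,0,0]])

```text
t: 1.45
eef_pos: [526.0, 269.1, 230.8]
ee_rot: [0.209, 0.675, -0.209, 0.675]
contact_force: [0.5, -0.3, -0.5]
grip_width: 1.003
```

```bash
python3 - <<'E'
from h import *
s=bot.state();print(s)
im=bot.get_image("wrist")[:,:,::-1];cv2.imwrite("pics/w1.png",im)
a=cv2.resize(im[150:290,220:420],None,fx=4,fy=4,interpolation=cv2.INTER_CUBIC);cv2.imwrite("pics/w1c.png",a)
E
```

```text
{'t': 1.45, 'joint_pos': array([ 0.361,  0.426,  1.625,  0.   ,  1.09 , -0.609]), 'joint_vel': array([-0.004, -0.001, -0.001, -0.001,  0.   , -0.001]), 'joint_efforts': array([ -0.175, -56.758, -25.751,   0.039,   0.076,   0.005]), 'eef_pos': array([526.041, 269.147, 230.752]), 'ee_rot': array([ 0.209,  0.675, -0.209,  0.675]), 'contact_force': array([ 0.505, -0.284, -0.499]), 'moment': array([ 0.012,  0.07 , -0.044]), 'grip_width': 1.0026864589686748}
```

View pics/w1.png

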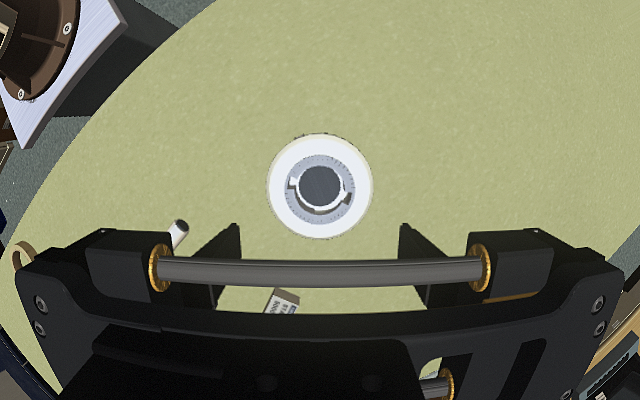

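View pics/w1c.png

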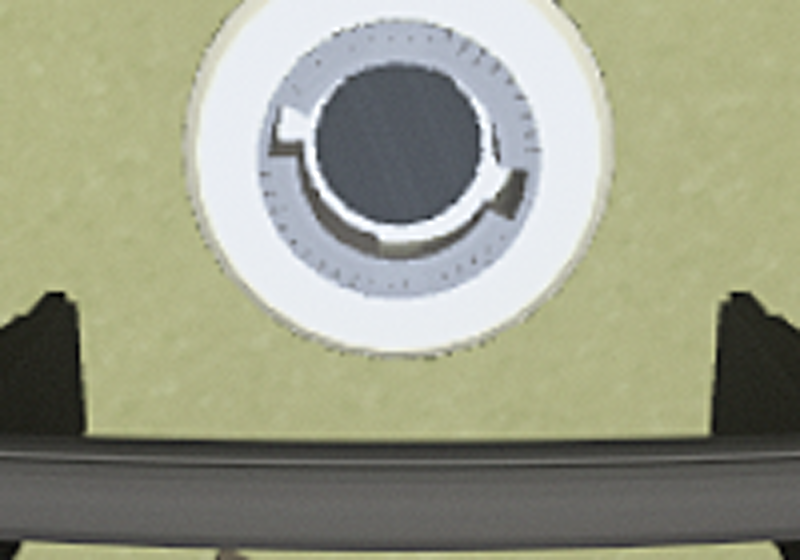

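The wrist picture shows the collar clearly: rim from x=258 to 541 and y=18 to 298 in the crop, with slots at crop (274,130) and (521,195).

```bash
python3 - <<'E'
from h import *
s=bot.state()
f=lambda x,y:((x+.5)/4-.5+220,(y+.5)/4-.5+150)
W=lambda x,y:wpix2w(s,f(x,y),70)[:2]
L,Rr,T,B=W(258,158),W(541,158),W(399.5,18),W(399.5,298)
print(np.linalg.norm(L-Rr),np.linalg.norm(T-B),(L+Rr)/2,(T+B)/2)
pl=[W(278,106),W(270,155)];pr=[W(528,170),W(515,219)]
a=np.mean(pl,0);b=np.mean(pr,0);d=a-b
print(np.linalg.norm(pl[0]-pl[1]),np.linalg.norm(pr[0]-pr[1]),(a+b)/2,np.linalg.norm(d),np.degrees(np.arctan2(d[1],d[0])))
# automatic: collar circle
im=cv2.imread("pics/w1.png");g=cv2.resize(im[150:290,220:420],None,fx=4,fy=4,interpolation=cv2.INTER_CUBIC)
hsv=cv2.cvtColor(g,cv2.COLOR_BGR2HSV);m=((hsv[...,2]>225)&(hsv[...,1]<40)).astype('uint8')
cs,h=cv2.findContours(m,cv2.RETR_CCOMP,cv2.CHAIN_APPROX_NONE)
for c,hh in zip(cs,h[0]):
    if len(c)>300: e=cv2.fitEllipse(c);print(len(c),hh[3],e)
E
```

```text
77.33007974442876 78.16939779404402 [528.103 269.238] [528.9   268.686]
13.755804735177668 14.22452698291604 [529.045 268.234] 69.96108892890355 -139.29372597386993
843 -1 ((396.7799072265625, 146.08560180664062), (169.42884826660156, 200.15109252929688), 113.67259979248047)
1197 -1 ((399.942626953125, 161.62188720703125), (367.4393615722656, 415.08709716796875), 84.70903778076172)
831 11 ((398.51214599609375, 158.10189819335938), (282.5547790527344, 285.4903869628906), 93.30033874511719)
```

>>> send_rows(plan=[[1,0,-4.2,1.7,0,0,0],[1,0,-8.4,3.4,0,0,0],[1,0,-12.5,5.1,0,0,0],[1,0,-16.7,6.8,0,0,0],[1,0,-20.9,8.6,0,0,0],[1,0,-25,10.3,0,0,0],[1,0,-29.2,12,0,0,0],[1,0,-33.4,13.7,0,0,0],[1,0,-33.4,13.7,0,0,0],[1,0,-33.4,13.7,0,0,0],[1,0,-33.4,13.7,0,0,0],[1,0,-33.4,13.7,0,0,0]])

```text
t: 2.7
eef_pos: [450.4, -83.4, 230.6]
ee_rot: [0.209, 0.675, -0.209, 0.675]
contact_force: [-0.1, 0.2, 0.9]
grip_width: 1.0
```

```bash
python3 - <<'E'
from h import *
s=bot.state();print(s['t'],s['eef_pos'],s['joint_vel'])
im=bot.get_image("wrist")[:,:,::-1];cv2.imwrite("pics/w2.png",im)
a=cv2.resize(im[150:290,220:420],None,fx=4,fy=4,interpolation=cv2.INTER_CUBIC);cv2.imwrite("pics/w2c.png",a)
E
```

```text
2.7 [450.431 -83.413 230.631] [ 0.003 -0.001 -0.001  0.001 -0.001 -0.003]
```

View pics/w2c.png

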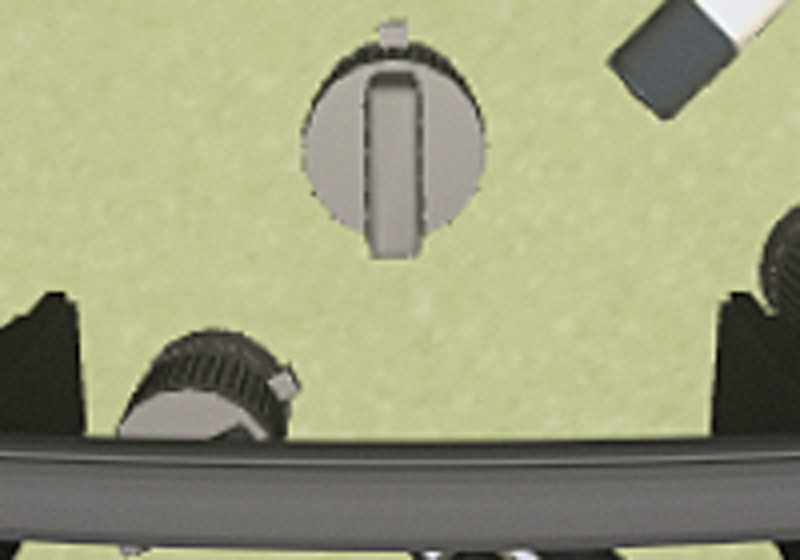

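The target sits centred between the fingers, with its bar vertical in the crop from (394,87) to (395,258). The lug at (393,33) is in line with the bar.

```bash
python3 - <<'E'
from h import *
s=bot.state();Rm,t=toolmat(s)
f=lambda x,y:((x+.5)/4-.5+220,(y+.5)/4-.5+150)
W=lambda x,y,z:wpix2w(s,f(x,y),z)
a=W(394.5,87,91);b=W(395.5,258,91);d=a-b;print(np.linalg.norm(d),np.degrees(np.arctan2(d[1],d[0])),(a+b)/2, Rm.T@((a+b)/2-t))
l=W(369,258,91);r=W(422,258,91);print(np.linalg.norm(l-r))
# body top disc z=60
l=W(302,147,60);r=W(487,147,60);print(np.linalg.norm(l-r),(l+r)/2,Rm.T@((l+r)/2-t))
lg=W(393,22,27);d=lg-(a+b)/2;print(np.linalg.norm(d[:2]),np.degrees(np.arctan2(d[1],d[0])))
print("jaw",np.degrees(np.arctan2(Rm[1,1],Rm[0,1])))
E
```

```text
44.76894469314379 145.84575409692832 [451.511 -84.115  91.   ] [139.615   0.065   1.296]
13.77074863263303
51.8312497153138 [450.633 -83.777  60.   ] [170.615  -0.157   0.381]
32.87739835713737 146.83778418395852
jaw 55.58139563717382
```

>>> send_rows(plan=[[0.3,4,0,0.1,0,0,0],[0.3,8,0,0.1,0,0,0],[0.3,12,0,0.1,0,0,0],[0.3,14.5,0,0.1,0,0,0],[0.3,15.8,0,0.1,0,0,0],[0.3,16.7,0,0.1,0,0,0],[0.3,16.7,0,0.1,0,0,0],[0.3,16.7,0,0.1,0,0,0],[-1,16.7,0,0.1,0,0,0],[-1,16.7,0,0.1,0,0,0],[-1,16.7,0,0.1,0,0,0],[-1,16.7,0,0.1,0,0,0],[-1,16.7,0,0.1,0,0,0],[-1,16.7,0,0.1,0,0,0],[-1,16.7,0,0.1,0,0,0],[-1,16.7,0,0.1,0,0,0]])

```text
t: 4.35
eef_pos: [451.0, -85.2, 63.6]
ee_rot: [0.21, 0.675, -0.21, 0.675]
contact_force: [-0.6, -0.6, 1.5]
grip_width: 0.15
```

```bash
python3 - <<'E'
from h import *
s=bot.state();print(s['t'],s['eef_pos'],s['joint_vel'],s['contact_force'],s['grip_width']*95)
E
```

```text
4.35 [451.018 -85.157  63.626] [ 0.001 -0.001 -0.001 -0.     0.001 -0.001] [-0.567 -0.576  1.48 ] 14.23488540924403
```

>>> send_rows(plan=[[-1,-1,0,0,0,0,0],[-1,-4,0,0,0,0,0],[-1,-8,0,0,0,0,0],[-1,-11,0,0,0,0,0],[-1,-11,3.4,-1.4,-0.13,0,0],[-1,-11,6.7,-2.7,-0.26,0,0],[-1,-11,10.1,-4.1,-0.39,0,0],[-1,-11,13.4,-5.4,-0.52,0,0],[-1,-11,16.8,-6.8,-0.65,0,0],[-1,-11,20.1,-8.2,-0.78,0,0],[-1,-11,23.5,-9.5,-0.91,0,0],[-1,-11,26.9,-10.9,-1.04,0,0],[-1,-11,30.2,-12.3,-1.17,0,0],[-1,-11,33.6,-13.6,-1.3,0,0],[-1,-11,33.6,-13.6,-1.3,0,0],[-1,-11,33.6,-13.6,-1.3,0,0],[-1,-11,33.6,-13.6,-1.3,0,0],[-1,-11,33.6,-13.6,-1.3,0,0],[-1,-11,33.6,-13.6,-1.3,0,0]])

```text
t: 6.25
eef_pos: [529.5, 267.9, 173.9]
ee_rot: [-0.241, 0.665, 0.241, 0.665]
contact_force: [0.1, -0.3, -2.4]
grip_width: 0.149
```

```bash
python3 - <<'E'
from h import *
s=bot.state();Rm,t=toolmat(s);print(s['t'],s['eef_pos'],s['joint_pos'],s['contact_force'],s['moment'],s['grip_width']*95);print(Rm,np.degrees(np.arctan2(Rm[1,1],Rm[0,1])))
for n in ["wrist","scene","top"]:
    im=bot.get_image(n)[:,:,::-1];cv2.imwrite(f"pics/{n}3.png",im)
    if n=="wrist": a=cv2.resize(im[130:270,220:420],None,fx=4,fy=4,interpolation=cv2.INTER_CUBIC)
    if n=="scene": b=cv2.resize(im[100:230,180:310],None,fx=4,fy=4,interpolation=cv2.INTER_CUBIC)
cv2.imwrite("pics/w3c.png",a);cv2.imwrite("pics/s3c.png",b)
E
```

```text
6.25 [529.495 267.944 173.895] [ 0.357  0.489  1.685  0.     0.967 -1.909] [ 0.055 -0.319 -2.439] [0.098 0.061 0.026] 14.170930667000574
[[ 0.    -0.641  0.768]
 [ 0.     0.768  0.641]
 [-1.     0.     0.   ]] 129.86134849195702
```

View pics/w3c.png

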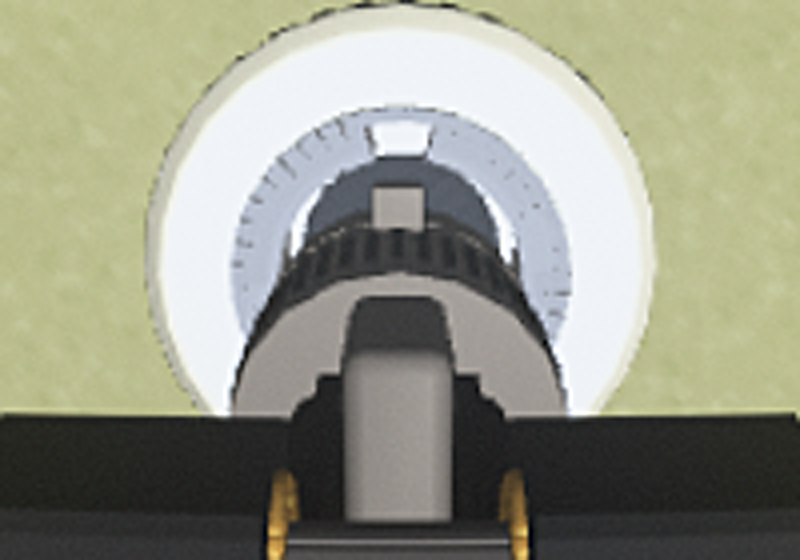

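View pics/s3c.png

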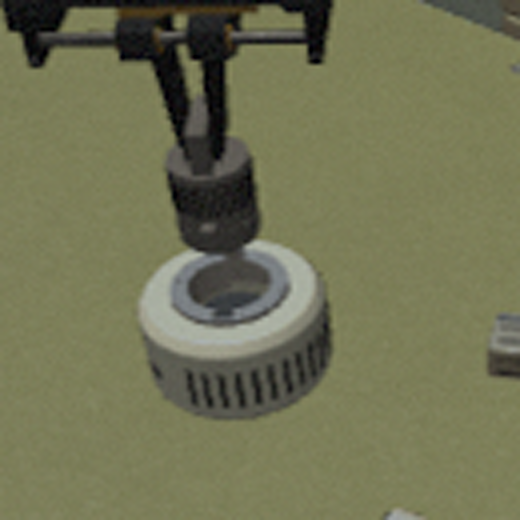

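The wrist picture shows the lug at crop (398,207) pointing at the slot at crop (401,123). I'll compute the offsets from this view.

```bash
python3 - <<'E'
from h import *
s=bot.state();Rm,t=toolmat(s)
f=lambda x,y:((x+.5)/4-.5+220,(y+.5)/4-.5+130)
T=lambda x,y,z:Rm.T@(wpix2w(s,f(x,y),z)-t)
zb=173.9-63.6
print("lug",T(372,187,zb+27),T(424,187,zb+27))
print("bodytop",T(232,400,zb+60),T(568,400,zb+60))
print("bartop",T(346,430,zb+91),T(455,430,zb+91))
print("slot",T(365,123,70),T(437,123,70))
im=cv2.imread("pics/wrist3.png");g=cv2.resize(im[130:270,220:420],None,fx=4,fy=4,interpolation=cv2.INTER_CUBIC)
hsv=cv2.cvtColor(g,cv2.COLOR_BGR2HSV);m=((hsv[...,2]>225)&(hsv[...,1]<35)).astype('uint8')
# inner edge of white ring along rays from collar centre
P=[]
for a in np.radians(np.arange(-170,-9,4)):
    for r in np.arange(225,120,-1):
        x,y=401+r*np.cos(a),265+r*np.sin(a)
        if not m[int(round(y)),int(round(x))]: 
            P.append(T(x,y,70)[1:]); break
P=np.array(P)
from scipy.optimize import least_squares
r=least_squares(lambda q:np.hypot(P[:,0]-q[0],P[:,1]-q[1])-q[2],[0,0,39],loss='soft_l1');print(r.x,np.abs(r.fun).mean(),len(P))
E
```

```text
lug [ 36.472  -4.444 -32.208] [ 36.472   4.306 -32.203]
bodytop [  3.476 -24.715  -5.754] [ 3.476 25.162 -5.725]
bartop [-27.525  -6.415 -12.689] [-27.525   6.894 -12.68 ]
slot [103.771  -7.384 -35.649] [103.771   8.55  -35.644]
[ 0.423 -1.796 38.002] 0.1788496778394297 41
```

>>> send_rows(plan=[[-1,1,0.04,-0.12,0,0,0],[-1,2.5,0.04,-0.12,0,0,0],[-1,3.6,0.04,-0.12,0,0,0],[-1,3.9,0.04,-0.12,0,0,0],[-1,3.9,0.04,-0.12,0,0,0]])

```text
t: 6.9
eef_pos: [528.1, 268.2, 134.0]
ee_rot: [-0.242, 0.665, 0.242, 0.664]
contact_force: [0.6, -0.2, -2.0]
grip_width: 0.145
```

>>> send_rows(plan=[[-1,0.1,0,0,0,0,0],[-1,0.2,0,0,0,0,0],[-1,0.2,0,0,0,0,0]])

```text
t: 7.2
eef_pos: [528.4, 268.3, 132.9]
ee_rot: [-0.242, 0.664, 0.242, 0.665]
contact_force: [0.2, 0.3, -3.1]
grip_width: 0.142
```

>>> send_rows(plan=[[-1,0.1,0,0,0,0,0],[-1,0.2,0,0,0,0,0],[-1,0.2,0,0,0,0,0]])

```text
t: 7.5
eef_pos: [528.3, 268.2, 130.6]
ee_rot: [-0.241, 0.665, 0.242, 0.665]
contact_force: [0.4, 0.7, -2.6]
grip_width: 0.147
```

>>> send_rows(plan=[[-1,0.1,0,0,0,0,0],[-1,0.2,0,0,0,0,0],[-1,0.3,0,0,0,0,0],[-1,0.3,0,0,0,0,0]])

```text
t: 7.9
eef_pos: [528.2, 268.2, 127.5]
ee_rot: [-0.242, 0.665, 0.242, 0.664]
contact_force: [0.3, -0.1, -1.6]
grip_width: 0.147
```

>>> send_rows(plan=[[-1,0.1,0,0,0,0,0],[-1,0.2,0,0,0,0,0],[-1,0.3,0,0,0,0,0],[-1,0.3,0,0,0,0,0]])

```text
t: 8.3
eef_pos: [528.2, 268.2, 124.5]
ee_rot: [-0.242, 0.665, 0.242, 0.665]
contact_force: [0.1, 0.3, -2.1]
grip_width: 0.144
```

>>> send_rows(plan=[[-1,0.1,0,0,0,0,0],[-1,0.2,0,0,0,0,0],[-1,0.3,0,0,0,0,0],[-1,0.3,0,0,0,0,0]])

```text
t: 8.7
eef_pos: [528.2, 268.3, 121.5]
ee_rot: [-0.242, 0.665, 0.242, 0.665]
contact_force: [0.8, 0.1, -3.1]
grip_width: 0.146
```

```bash
python3 - <<'E'
from h import *
s=bot.state();Rm,t=toolmat(s);print(s['t'],s['eef_pos'],s['contact_force'],s['moment'],np.degrees(np.arctan2(Rm[1,1],Rm[0,1])),"bottom",t[2]-63.6)
im=bot.get_image("wrist")[:,:,::-1]
cv2.imwrite("pics/w4c.png",cv2.resize(im[130:270,220:420],None,fx=4,fy=4,interpolation=cv2.INTER_CUBIC))
E
```

```text
8.7 [528.231 268.252 121.474] [ 0.843  0.099 -3.124] [ 0.062  0.038 -0.002] 129.94896985260516 bottom 57.873648869862755
```

View pics/w4c.png

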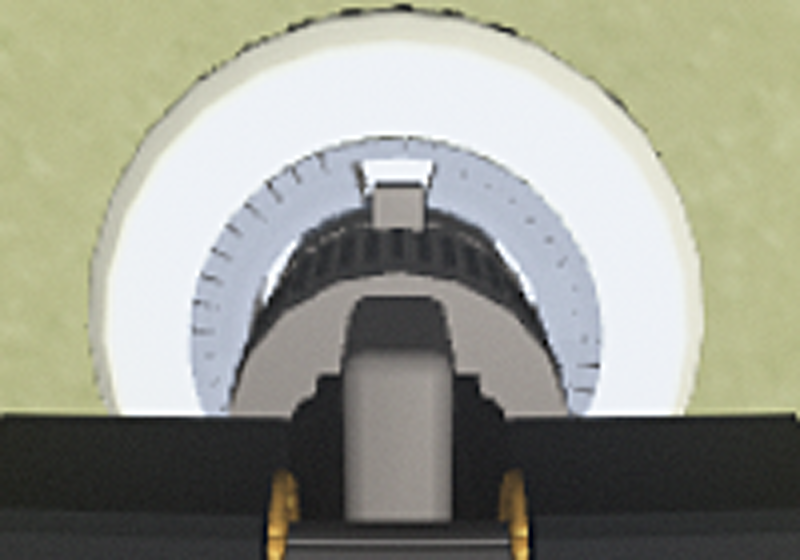

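Lug (372–424 px) sits right over the slot (358–433 px), so I keep feeling downward.

>>> send_rows(plan=[[-1,0.1,0,0,0,0,0],[-1,0.2,0,0,0,0,0],[-1,0.3,0,0,0,0,0],[-1,0.4,0,0,0,0,0],[-1,0.5,0,0,0,0,0],[-1,0.5,0,0,0,0,0]])

```text
t: 9.35
eef_pos: [528.2, 268.3, 116.5]
ee_rot: [-0.242, 0.665, 0.242, 0.665]
contact_force: [-0.0, 0.6, -3.3]
grip_width: 0.149
```

>>> send_rows(plan=[[-1,0.05,0,0,0,0,0],[-1,0.1,0,0,0,0,0],[-1,0.15,0,0,0,0,0],[-1,0.2,0,0,0,0,0],[-1,0.2,0,0,0,0,0]])

```text
t: 9.85
eef_pos: [528.3, 268.3, 114.6]
ee_rot: [-0.242, 0.665, 0.242, 0.665]
contact_force: [0.4, 0.3, -2.4]
grip_width: 0.147
```

>>> send_rows(plan=[[-1,0.05,0,0,0,0,0],[-1,0.1,0,0,0,0,0],[-1,0.15,0,0,0,0,0],[-1,0.2,0,0,0,0,0],[-1,0.2,0,0,0,0,0]])

```text
t: 10.35
eef_pos: [528.3, 268.3, 112.6]
ee_rot: [-0.242, 0.665, 0.242, 0.665]
contact_force: [0.6, 0.1, -2.2]
grip_width: 0.146
```

>>> send_rows(plan=[[-1,0.05,0,0,0,0,0],[-1,0.1,0,0,0,0,0],[-1,0.15,0,0,0,0,0],[-1,0.2,0,0,0,0,0],[-1,0.2,0,0,0,0,0]])

```text
t: 10.85
eef_pos: [528.3, 268.3, 110.6]
ee_rot: [-0.242, 0.665, 0.242, 0.665]
contact_force: [0.5, -0.4, -1.7]
grip_width: 0.144
```

>>> send_rows(plan=[[-1,0.05,0,0,0,0,0],[-1,0.1,0,0,0,0,0],[-1,0.15,0,0,0,0,0],[-1,0.2,0,0,0,0,0],[-1,0.2,0,0,0,0,0]])

```text
t: 11.35
eef_pos: [528.3, 268.3, 108.6]
ee_rot: [-0.242, 0.665, 0.242, 0.665]
contact_force: [-0.2, 0.8, -2.3]
grip_width: 0.143
```

>>> send_rows(plan=[[-1,0.05,0,0,0,0,0],[-1,0.1,0,0,0,0,0],[-1,0.15,0,0,0,0,0],[-1,0.2,0,0,0,0,0],[-1,0.2,0,0,0,0,0]])

```text
t: 11.85
eef_pos: [528.3, 268.3, 106.8]
ee_rot: [-0.242, 0.664, 0.242, 0.665]
contact_force: [-1.1, -1.0, 2.4]
grip_width: 0.148
```

```bash
python3 - <<'E'
from h import *
s=bot.state();Rm,t=toolmat(s);print(s['t'],s['eef_pos'],s['contact_force'],s['moment'],np.degrees(np.arctan2(Rm[1,1],Rm[0,1])),"bottom",t[2]-63.6)
im=bot.get_image("wrist")[:,:,::-1]
cv2.imwrite("pics/w5c.png",cv2.resize(im[130:270,220:420],None,fx=4,fy=4,interpolation=cv2.INTER_CUBIC))
E
```

```text
11.85 [528.321 268.294 106.833] [-1.122 -0.999  2.389] [0.006 0.294 0.002] 129.94678933559396 bottom 43.23309911856371
```

View pics/w5c.png

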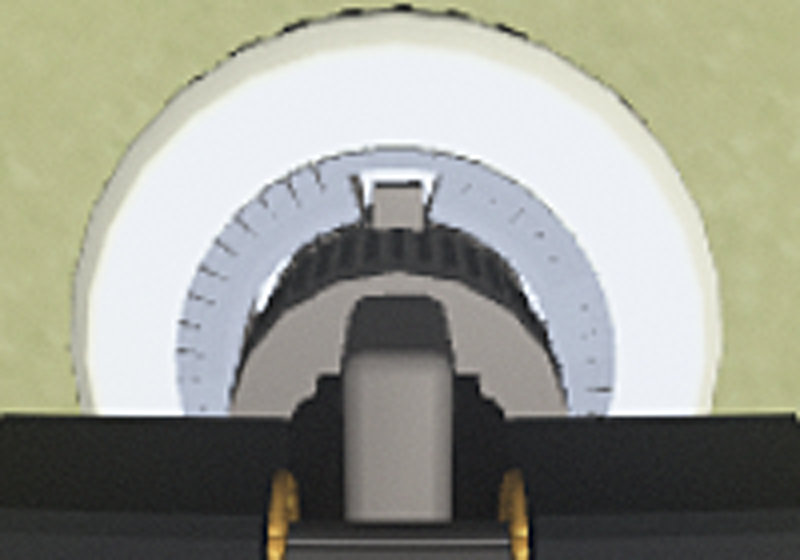

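The lugs dropped into the slots, and the spring plate is felt at 43–44 mm with about +4.7 N. Next I push down in steps.

>>> send_rows(plan=[[-1,0.1,0,0,0,0,0],[-1,0.2,0,0,0,0,0],[-1,0.3,0,0,0,0,0],[-1,0.4,0,0,0,0,0],[-1,0.5,0,0,0,0,0],[-1,0.5,0,0,0,0,0]])

```text
t: 12.5
eef_pos: [528.4, 268.3, 101.6]
ee_rot: [-0.242, 0.664, 0.242, 0.665]
contact_force: [-0.8, -0.1, 4.7]
grip_width: 0.149
```

>>> send_rows(plan=[[-1,0.1,0,0,0,0,0],[-1,0.2,0,0,0,0,0],[-1,0.3,0,0,0,0,0],[-1,0.4,0,0,0,0,0],[-1,0.5,0,0,0,0,0],[-1,0.5,0,0,0,0,0]])

```text
t: 13.1
eef_pos: [528.4, 268.3, 96.9]
ee_rot: [-0.242, 0.664, 0.242, 0.665]
contact_force: [-1.4, -0.8, 7.0]
grip_width: 0.146
```

>>> send_rows(plan=[[-1,0.1,0,0,0,0,0],[-1,0.2,0,0,0,0,0],[-1,0.3,0,0,0,0,0],[-1,0.4,0,0,0,0,0],[-1,0.4,0,0,0,0,0]])

```text
t: 13.6
eef_pos: [528.4, 268.3, 93.0]
ee_rot: [-0.242, 0.664, 0.242, 0.665]
contact_force: [-2.4, -0.2, 9.4]
grip_width: 0.148
```

```bash
python3 - <<'E'
from h import *
s=bot.state();Rm,t=toolmat(s);print(s['t'],s['eef_pos'],s['contact_force'],s['moment'],np.degrees(np.arctan2(Rm[1,1],Rm[0,1])),"bottom",t[2]-63.6)
im=bot.get_image("wrist")[:,:,::-1]
cv2.imwrite("pics/w6c.png",cv2.resize(im[130:270,220:420],None,fx=4,fy=4,interpolation=cv2.INTER_CUBIC))
E
```

```text
13.6 [528.401 268.324  93.025] [-2.407 -0.194  9.402] [-0.05   0.572  0.033] 129.94828497191097 bottom 29.424706491302267
```

View pics/w6c.png

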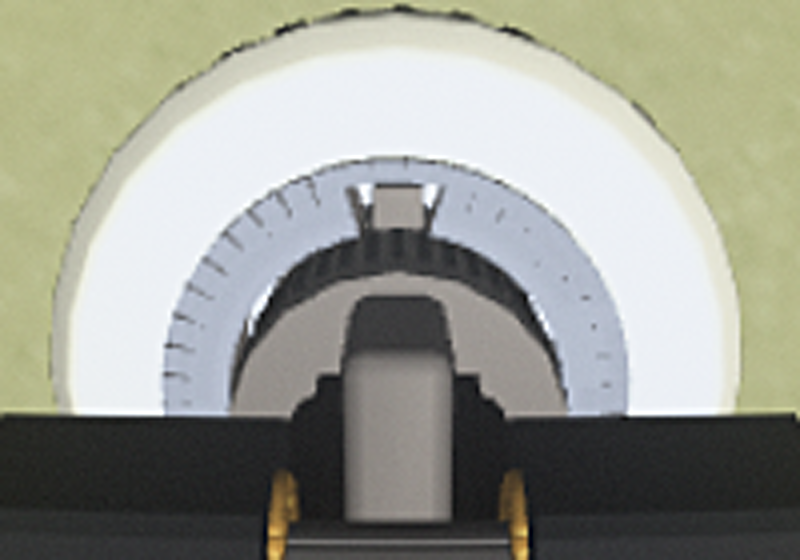

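>>> send_rows(plan=[[-1,0.1,0,0,0,0,0],[-1,0.1,0,0,0.05,0,0],[-1,0.1,0,0,0.12,0,0],[-1,0.1,0,0,0.2,0,0],[-1,0.1,0,0,0.2,0,0]])

```text
t: 14.15
eef_pos: [528.9, 268.5, 92.4]
ee_rot: [-0.173, 0.685, 0.173, 0.686]
contact_force: [-0.2, 0.4, 8.9]
grip_width: 0.144
```

```bash
cat > st.py <<'E'
from h import *
s=bot.state();Rm,t=toolmat(s);print(s['t'],s['eef_pos'],s['contact_force'],s['moment'],np.degrees(np.arctan2(Rm[1,1],Rm[0,1])),"bottom",t[2]-63.6)
E
python3 st.py
```

```text
14.15 [528.916 268.476  92.377] [-0.245  0.359  8.945] [-0.016  0.211 -0.16 ] 118.3299731864006 bottom 28.777056911914705
```

>>> send_rows(plan=[[-1,0,0,0,0.08,0,0],[-1,0,0,0,0.16,0,0],[-1,0,0,0,0.24,0,0],[-1,0,0,0,0.32,0,0],[-1,0,0,0,0.4,0,0],[-1,0,0,0,0.48,0,0],[-1,0,0,0,0.5,0,0]])

```text
t: 14.85
eef_pos: [529.1, 268.5, 92.5]
ee_rot: [0.002, 0.706, -0.002, 0.708]
contact_force: [0.1, -0.2, 10.0]
grip_width: 0.146
```

```bash
python3 st.py
```

```text
14.85 [529.113 268.514  92.453] [ 0.079 -0.197 10.039] [-0.051  0.035  0.127] 89.68652133324451 bottom 28.85265535848223
```

>>> send_rows(plan=[[-1,0,0,0,0.08,0,0],[-1,0,0,0,0.16,0,0],[-1,0,0,0,0.24,0,0],[-1,0,0,0,0.32,0,0],[-1,0,0,0,0.4,0,0],[-1,0,0,0,0.46,0,0],[-1,0,0,0,0.5,0,0],[-1,0,0,0,0.5,0,0]])

```text
t: 15.65
eef_pos: [529.1, 268.5, 92.5]
ee_rot: [0.177, 0.684, -0.176, 0.685]
contact_force: [0.0, -0.0, 9.1]
grip_width: 0.144
```

```bash
python3 st.py
```

```text
15.65 [529.129 268.507  92.476] [ 0.029 -0.035  9.135] [-0.142  0.055 -0.008] 61.11601208385447 bottom 28.87557981641779
```

>>> send_rows(plan=[[-1,0,0,0,0.03,0,0],[-1,0,0,0,0.06,0,0],[-1,0,0,0,0.06,0,0]])

```text
t: 15.95
eef_pos: [529.1, 268.5, 92.5]
ee_rot: [0.197, 0.678, -0.196, 0.68]
contact_force: [-0.1, -1.0, 9.1]
grip_width: 0.143
```

```bash
python3 st.py
```

```text
15.95 [529.127 268.511  92.458] [-0.132 -0.96   9.137] [-0.071  0.054  0.001] 57.70192863527261 bottom 28.858291310274772
```

>>> send_rows(plan=[[-1,0,0,0,0.02,0,0],[-1,0,0,0,0.04,0,0],[-1,0,0,0,0.04,0,0]])

```text
t: 16.25
eef_pos: [529.1, 268.5, 92.4]
ee_rot: [0.211, 0.674, -0.21, 0.676]
contact_force: [-0.7, -1.0, 9.1]
grip_width: 0.145
```

```bash
python3 st.py
```

```text
16.25 [529.119 268.497  92.432] [-0.696 -1.002  9.089] [-0.094  0.064  0.054] 55.431630194455124 bottom 28.832195952418367
```

>>> send_rows(plan=[[-1,0,0,0,0.02,0,0],[-1,0,0,0,0.02,0,0]])

```text
t: 16.45
eef_pos: [529.1, 268.5, 92.4]
ee_rot: [0.217, 0.672, -0.216, 0.674]
contact_force: [0.2, -0.1, 9.6]
grip_width: 0.144
```

```bash
python3 st.py
```

```text
16.45 [529.086 268.481  92.433] [ 0.198 -0.071  9.615] [-0.1    0.101  0.099] 54.2928365172 bottom 28.833468159978075
```

>>> send_rows(plan=[[-1,0,0,0,0.02,0,0],[-1,0,0,0,0.02,0,0]])

```text
t: 16.65
eef_pos: [528.9, 268.3, 92.4]
ee_rot: [0.224, 0.67, -0.223, 0.671]
contact_force: [-1.0, -1.6, 9.6]
grip_width: 0.141
```

```bash
python3 st.py
```

```text
16.65 [528.866 268.319  92.401] [-1.016 -1.591  9.626] [-0.317  0.185  0.194] 53.16530238207245 bottom 28.801421167886083
```

The moment rises (0.05→0.10→0.19 N·m) and the tool starts to shift, so the stop is reached at about 76.8° of turn. Next I let the spring lift it.

>>> send_rows(plan=[[-1,-0.1,0,0,0,0,0],[-1,-0.2,0,0,0,0,0],[-1,-0.3,0,0,0,0,0],[-1,-0.4,0,0,0,0,0],[-1,-0.5,0,0,0,0,0],[-1,-0.6,0,0,0,0,0],[-1,-0.6,0,0,0,0,0]])

```text
t: 17.35
eef_pos: [528.7, 268.3, 98.0]
ee_rot: [0.224, 0.671, -0.223, 0.671]
contact_force: [1.8, -2.0, 5.3]
grip_width: 0.143
```

```bash
python3 st.py
```

```text
17.35 [528.688 268.256  97.962] [ 1.836 -1.984  5.251] [-0.314 -0.38   0.119] 53.17101747809268 bottom 34.36217971713601
```

>>> send_rows(plan=[[-1,-0.1,0,0,0,0,0],[-1,-0.2,0,0,0,0,0],[-1,-0.2,0,0,0,0,0]])

```text
t: 17.65
eef_pos: [528.6, 268.3, 99.9]
ee_rot: [0.224, 0.671, -0.223, 0.671]
contact_force: [3.5, -1.6, 5.5]
grip_width: 0.144
```

```bash
python3 st.py; python3 - <<'E'
from h import *
im=bot.get_image("wrist")[:,:,::-1]
cv2.imwrite("pics/w7c.png",cv2.resize(im[130:270,220:420],None,fx=4,fy=4,interpolation=cv2.INTER_CUBIC))
E
```

```text
17.65 [528.579 268.272  99.889] [ 3.509 -1.568  5.5  ] [-0.288 -0.578  0.061] 53.168102507423086 bottom 36.28867274086516
```

View pics/w7c.png

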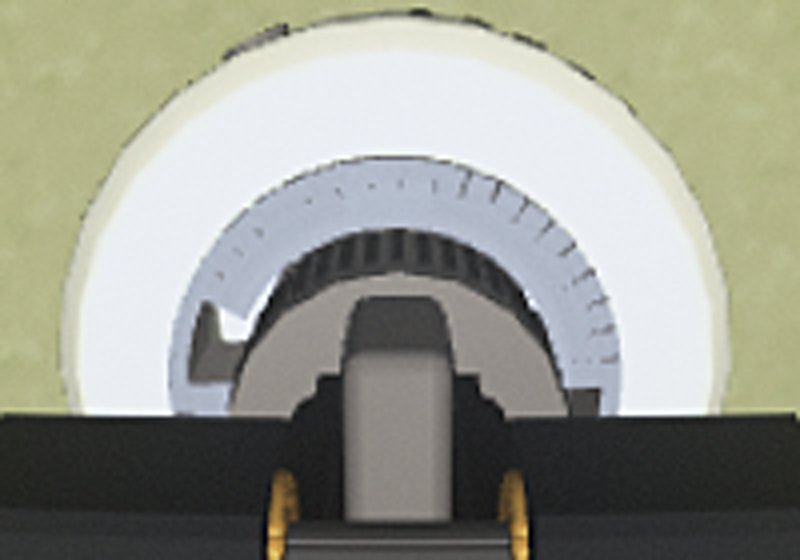

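>>> send_rows(plan=[[-1,-0.05,0,0,0,0,0],[-1,-0.1,0,0,0,0,0],[-1,-0.1,0,0,0,0,0]])

```text
t: 18.0
eef_pos: [528.5, 268.2, 100.6]
ee_rot: [0.223, 0.671, -0.223, 0.671]
contact_force: [3.3, -1.9, 3.7]
grip_width: 0.143
```

```bash
python3 st.py
```

```text
18.0 [528.479 268.249 100.598] [ 3.257 -1.95   3.702] [-0.315 -0.839  0.077] 53.16677074378706 bottom 36.99832859440996
```

>>> send_rows(plan=[[-1,-0.05,0,0,0,0,0],[-1,-0.1,0,0,0,0,0],[-1,-0.1,0,0,0,0,0]])

```text
t: 18.3
eef_pos: [528.5, 268.2, 100.8]
ee_rot: [0.223, 0.671, -0.223, 0.671]
contact_force: [7.1, 0.1, -6.9]
grip_width: 0.146
```

```bash
python3 st.py
```

```text
18.3 [528.453 268.206 100.776] [ 7.122  0.132 -6.853] [-0.002 -1.487  0.07 ] 53.16235966888904 bottom 37.17553237557535
```

It holds at 37.2 mm and resists being pulled up (−6.9 N), so it is locked. I ease off, open and retreat.

>>> send_rows(plan=[[-1,0.07,0,0,0,0,0],[-1,0.07,0,0,0,0,0],[-0.3,0.07,0,0,0,0,0],[-0.3,0.07,0,0,0,0,0],[-0.3,0.07,0,0,0,0,0],[-0.3,0.07,0,0,0,0,0],[-0.3,0.07,0,0,0,0,0],[-0.3,-2,0,0,0,0,0],[-0.3,-5,0,0,0,0,0],[-0.3,-9,0,0,0,0,0],[-0.3,-12,0,0,0,0,0],[-0.3,-12,0,0,0,0,0],[-0.3,-12,0,0,0,0,0]])

```text
t: 19.6
eef_pos: [528.1, 268.2, 221.8]
ee_rot: [0.224, 0.671, -0.223, 0.671]
contact_force: [0.7, 0.3, -0.2]
grip_width: 0.352
```

```bash
python3 st.py; python3 - <<'E'
from h import *
im=bot.get_image("wrist")[:,:,::-1]
cv2.imwrite("pics/w8c.png",cv2.resize(im[130:270,220:420],None,fx=4,fy=4,interpolation=cv2.INTER_CUBIC))
im=bot.get_image("scene")[:,:,::-1]
cv2.imwrite("pics/s8c.png",cv2.resize(im[100:260,160:390],None,fx=3.4,fy=3.4,interpolation=cv2.INTER_CUBIC))
E
```

```text
19.6 [528.132 268.238 221.829] [ 0.658  0.327 -0.182] [-0.046  0.06  -0.022] 53.16932283490062 bottom 158.22947827861358
```

View pics/w8c.png

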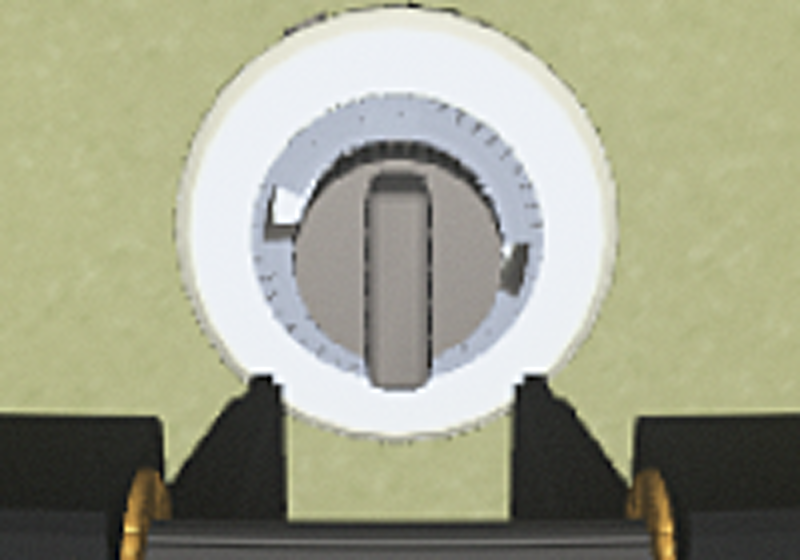

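View pics/s8c.png

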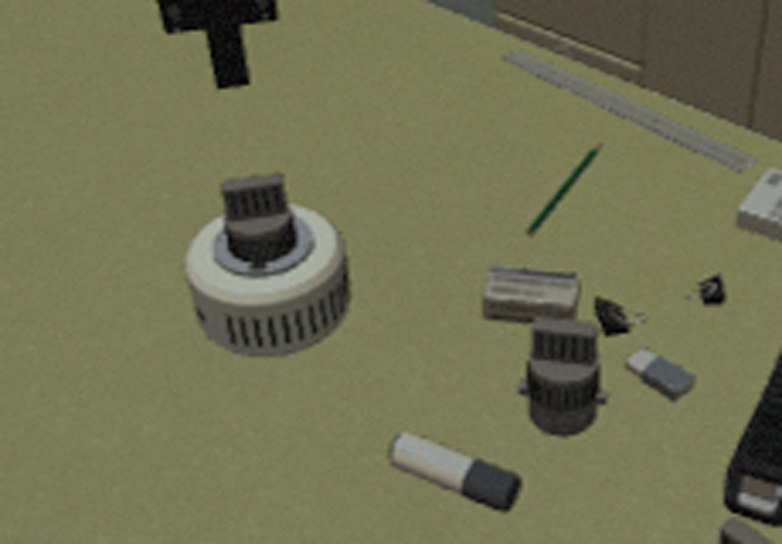

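The cartridge sits upright in the collar. Its bar (crop x 367–432, y 190–388) lies about 75° from the slots, and the bystanders look untouched. I'll do one numeric check before handing in.

```bash
python3 - <<'E'
from h import *
s=bot.state();f=lambda x,y:((x+.5)/4-.5+220,(y+.5)/4-.5+130)
a,b=wpix2w(s,f(400,190),128),wpix2w(s,f(399.5,388),128);d=a-b
print(np.linalg.norm(d),np.degrees(np.arctan2(d[1],d[0])),(a+b)/2)
l,r=wpix2w(s,f(292,255),97),wpix2w(s,f(502,255),97);print(np.linalg.norm(l-r),(l+r)/2)
l,r=wpix2w(s,f(367,388),128),wpix2w(s,f(432,388),128);print(np.linalg.norm(l-r))
bot.sign_off()
E
```

```text
44.56459959960235 143.01829980423878 [527.742 269.452 128.   ]
50.96558192073934 [526.328 269.664  97.   ]
14.484297786662605
the job is handed in; nothing more can be done
```

I fitted the cartridge nearest the base into the air cleaner, turned it to the stop, let the spring lift it into its locked notches, and handed the job in at about 20 s. No verdict was reported.

- **Finding the slots:** I located them by sight in the top and wrist pictures, at about 40° in the base frame. Felt gently from there, the lugs dropped in without touching the collar.
- **Pushing down:** The spring plate came in at about 43–44 mm, and the cartridge was pressed to about 29 mm. It took about 12 N, as the spring should need.
- **Turning:** It turned clockwise about 77°, until the moment began to rise at the stop.
- **Locking:** It settled at about 37 mm. When pulled up it held at 37.2 mm with about 7 N of resistance, plus about 7 N of side load that I eased before letting go.

**Last checks:** The wrist and scene pictures show it upright and locked, the gripper clear, and the glue stick, staple box and eraser looking unmoved. The bar is at 143°, against about 145.5° expected, and its centre is about 1–2 mm from the well's axis. The body-disc estimate came out slightly further off, about 2–3 mm. Both are close to the 2 mm camera calibration and inside the 5 mm limit. I judged the bystanders by eye only and did not measure how far they were from their starting places.

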